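# Level the rocking tray with the two steel spigots

## Task

The two tall bright-steel tube spigots are a matched pair for the manifold: stand one upright, flange down, in each yellow-floored end pocket of the blue rocking tray, so that the tray stays level with both let go. Set each one down in its pocket rather than dropping it in, and leave the brass spigot, the green plug and the red magnet square where they are on the bench.

Things in the scene. Friction and masses are not known exactly. Their poses are not given: they have to be found in the camera images.
- spigot_a: One of two identical bright grey steel tube spigots. Flange 56 mm across, 18 mm high, at the bottom; above it a neck 36 mm across up to 70 mm in all, with a black 26 mm spot (the bore) on top. Origin: centre of the underside; z up along the neck; round, so its yaw means nothing. Stands upright on the bench at the start. 400 g (within 3 percent).
- spigot_b: The other, identical bright grey steel spigot; either may go in either pocket. Flange 56 mm across, 18 mm high, at the bottom; above it a neck 36 mm across up to 70 mm in all, with a black 26 mm spot (the bore) on top. Origin: centre of the underside; z up along the neck; round, so its yaw means nothing. Stands upright on the bench at the start. 400 g (within 3 percent).
- tray: Blue tray, 104 x 316 mm. Origin: its centre on the pivot, 75 mm over the bench; x along the pivot, y along its length, z up. Starts empty and level; rocks about x up to 14 degrees each way against a 1.2 N m/rad spring. One spigot alone tips it to its stop (that pocket sinks 26 mm, the other rises 26 mm) and does not slide; the second levels it. The grey stand's cheeks beside its middle end below its rims.
- pocket_1 (a point): Centre of the yellow floor of the tray's pocket at its +y end: 108 mm from the tray's origin along +y and 6 mm up. Axes as the tray's; rocks with it. Pocket: inside 92 mm along x, 90 mm along y, walls 6 mm thick, rims 12 mm above the floor. A solid blue bridge level with the rims parts the pockets.
- pocket_2 (a point): The same for the other pocket, at the tray's -y end: 108 mm from the tray's origin along -y and 6 mm up. Same sizes.
- brass_spigot: Bystander: brass-yellow spigot of the same shape but only 45 mm high, flange 56 mm across, neck 36 mm. Origin: centre of the underside. Must stay where it is.
- green_plug: Bystander: green plastic plug of the same size as the steel spigots (70 mm high, flange 56 mm, neck 36 mm), but far too light. Origin: centre of the underside. Must stay where it is.
- magnet: Bystander: red L-shaped welding magnet lying flat, legs 80 mm long and 24 mm wide, 16 mm thick. Origin: middle of the L's 80 mm square, at the underside. Must stay where it is.
Mind the look-alikes: they are no part of the job. What is shaped like the spigot_a but purple is not meant.

How it is judged:
By the outcome, as a careful person would: the job done as asked, in the order asked, and still so for the second after the job is handed in, with the robot touching nothing.
It also fails if it takes over 58 s, if anything falls off the work surface, if the arm or the gripper's body presses on something with over 40 N, if the wrist force passes 120 N, or if a joint passes its speed limit or range.

## Robot

A 6-joint arm with a two-finger parallel gripper is mounted at the origin on the work surface. World frame = base frame: x ahead of the robot, y to its left, z up, the work surface at z = 0. Lengths are in m, angles in rad, forces in N, time in s.
With the tool pointing down it reaches from about 0.325 to 0.9 m from the base axis. Payload 6.1 kg.
Tool frame: the origin (TCP) lies midway between the tips of the shut fingers; the grasp point (between the pads) lies bot.tcp_to_grasp behind it (bot.tcp_to_grasp is the distance from the TCP to the grasp point, in m); z points along the fingers, y is the direction in which the jaws open and shut (so a half turn about z gives the same grasp; the last joint's range is limited). The gripper opens to 87 mm and grips with 3 to 60 N. Pads are 19 mm wide; open, the fingers measure 117 mm over their backs; the gripper's body (75 mm by 190 mm) begins 51 mm behind the grasp point.
Start: joints at [-1.301, 0.22, 1.526, -0, 1.395, -0.126], TCP at [0.241, -0.577, 0.191] pointing down, gripper open.
Joint ranges: [-2.98, 2.98], [-0.91, 2.08], [0.09, 2.57], [-1.24, 4.39], [0.2, 2.65], [-2.68, 2.68]. Speed limits (rad/s): [2.57, 2.57, 3.01, 3.14, 3.14, 3.14].

## Interface

Orientations are given as a unit quaternion [x, y, z, w].
In Python, from plant import bot gives the robot as it stands.
- The arm moves only by the tool play_rows, never from a script. Its arguments are lists of equal length, an entry for each row: "dp": the shift along the world's x, y, z in m, a list of three; "delta_rot": the turn, a rotation vector about the world's x, y, z in degrees, a list of three; "claw": the finger opening in m, from 0 to 0.087. A call has 1 to 8 rows; each row shifts and turns the commanded pose from where the row before left it; what a row does not reach is not made up. A row lasts 1/8 s, in which the tool goes at most 62.5 mm and 10.7 degrees, less where a joint would pass 70% of its speed; a pose out of reach is approached as far as the arm can. A call with a gripper value outside its range is refused whole. The fingers move at their own pace and stop on an object; "newtons" is the grip in N (left out, the last holds). Time passes only in rows, so rows that do not move let the fingers close. It gives the time, the measured TCP pose, the force and the opening at its end, in the units of the state.
- bot.sense(): the state, without advancing time (a new reading comes with each control period).
- bot.read_camera(name): name is "scene" or "top"; returns (picture, depth): 480x640x3 uint8, red, green, blue; 480x640 float32, m along the optical axis (not along the pixel's ray), 0 where there is no reading.
- bot.get_calibration(name): a dict with "fx", "fy", "cx", "cy" (pixels), "extrinsics" (4x4, takes a point from camera to world coordinates). Camera axes: x right, y up, looking along -z (the intrinsics and any distortion apply to the point x, -y, -z); pixel columns grow to the right and rows downward; lengths in m; the calibration is good to about 2 mm. A picture is of the moment at which its call begins. get_calibration takes no time and is no camera call.
- bot.sign_off(): hands the job in, once; it reports no verdict.
The state is a dict: "time_s": time; "qpos": joint angles; "joint_velocities": joint speeds; "joint_efforts": joint torques, N m; "ee_pos": TCP position; "tcp_rot": TCP orientation; "ft_force": force on the tool from outside, world axes, zero at the start; "moment": the same for the moment, N m; "opening": finger opening in m.
Only numpy, scipy, OpenCV 4.12 (cv2) and the standard library are available. Lean on these libraries where they do the work, as an engineer would, in place of code of your own. Each camera call takes 0.05 s, during which the arm holds its last target. There are 200 camera calls.

## Working session

There is one attempt and no reset: what is moved stays moved. The work goes in short steps, Python scripts to look and compute and a tool call to move; the robot and the scene stay as the last step left them, time stands still between calls to the robot, and variables do not carry over. Pictures are saved under pics/ and viewed, about 8 in all and at most 12, crops included, and the job is handed in when it is done.

Besides the shell and the picture viewer there is one more tool, called after "Emit:" by a JSON object that holds its "fn" and its "kwargs". play_rows: Moves the arm, as the interface text tells. Its arguments: {"type":"object","properties":{"dp":{"type":"array"},"delta_rot":{"type":"array"},"claw":{"type":"array"},"newtons":{"type":"number"}},"required":["dp","delta_rot","claw"]}

```bash
ls; mkdir -p pics; cat > h.py <<'E'
import numpy as np, cv2
from plant import bot
def cam(n):
    im,d=bot.read_camera(n); return im,d,bot.get_calibration(n)
def save(n,im): cv2.imwrite('pics/'+n+'.png',cv2.cvtColor(im,cv2.COLOR_RGB2BGR))
def cloud(d,c):
    v,u=np.mgrid[:d.shape[0],:d.shape[1]]
    p=np.stack([(u-c['cx'])/c['fx']*d,-(v-c['cy'])/c['fy']*d,-d,np.ones_like(d)],-1)
    w=(p@np.array(c['extrinsics']).T)[...,:3]; w[d<=0]=np.nan
    return w
E
python3 - <<'E'
from h import *
for n in ('scene','top'):
    im,d,c=cam(n); save(n+'0',im); np.savez('pics/%s0.npz'%n,im=im,d=d); print(n,{k:np.round(v,3).tolist() if k=='extrinsics' else v for k,v in c.items()})
s=bot.sense(); print(s, bot.tcp_to_grasp)
E
```

```text
pics
scene {'fx': 589.9593212593893, 'fy': 589.9593212593893, 'cx': 312.2637321394058, 'cy': 240.93927180219322, 'extrinsics': [[0.831, -0.415, 0.371, 0.999], [0.557, 0.599, -0.576, -0.735], [0.017, 0.685, 0.728, 0.976], [0.0, 0.0, 0.0, 1.0]]}
top {'fx': 500.99416488279974, 'fy': 500.99416488279974, 'cx': 323.9549461725728, 'cy': 245.95486051975234, 'extrinsics': [[-0.009, 0.996, -0.086, 0.491], [-1.0, -0.011, -0.027, -0.029], [-0.028, 0.086, 0.996, 0.964], [0.0, 0.0, 0.0, 1.0]]}
{'time_s': 0.1, 'qpos': array([-1.30112745e+00,  2.21128445e-01,  1.52747596e+00, -2.26050617e-05,
        1.39470177e+00, -1.26075245e-01]), 'joint_velocities': array([ 0.00035962, -0.0013151 , -0.00393586, -0.00073811,  0.00039983,
        0.00014334]), 'joint_efforts': array([ 1.54891644e-03, -4.95947528e+01, -3.88519156e+01,  7.03112874e-02,
        5.15415450e-02, -5.00099861e-05]), 'ee_pos': array([ 0.24077558, -0.57610735,  0.18996933]), 'tcp_rot': array([ 9.80486364e-01,  1.96585239e-01, -7.25570521e-05, -8.53752788e-04]), 'ft_force': array([-0.40320012, -0.61979084,  0.17705557]), 'moment': array([-0.02830481, -0.02845278,  0.00276504]), 'opening': 0.08689931632562593} 0.0187
```

View pics/scene0.png

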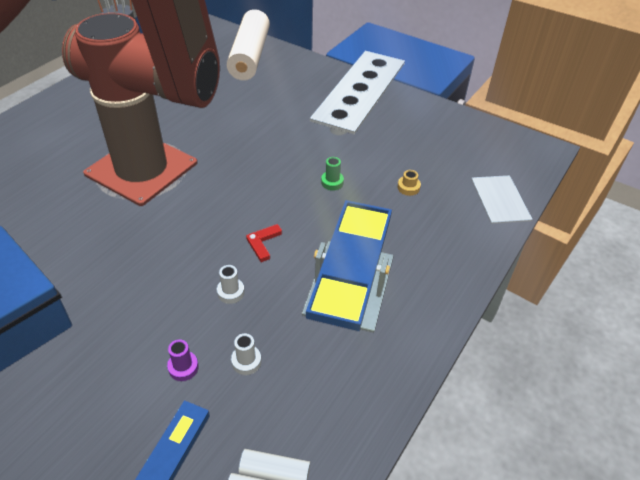

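View pics/top0.png

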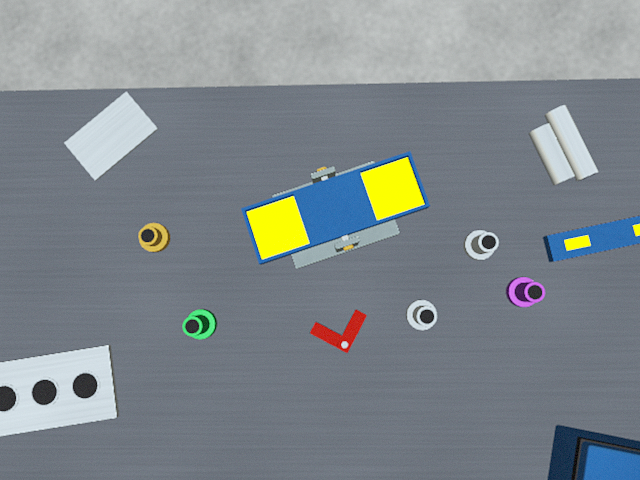

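The scene picture shows the steel spigots at (229,283) and (245,353), and the blue tray on its stand around (350,265). In the top view the candidates are:
- **Steel (wanted):** (482,244) and (422,315).
- **Purple (not meant):** (526,292).
- **Green plug:** (199,324).
- **Brass spigot:** (153,237).
- **Decoy strip:** blue and yellow at (600,240). The real tray is at (335,208).

I choose the two bright grey ones and the tray on the stand.

```bash
cat >> h.py <<'E'
def proj(c,P):
    E=np.linalg.inv(np.array(c['extrinsics'])); q=E[:3,:3]@np.array(P)+E[:3,3]
    return np.array([c['cx']+c['fx']*q[0]/-q[2], c['cy']-c['fy']*q[1]/-q[2]])
def tri(cs,uvs):
    A=[];B=[]
    for c,(u,v) in zip(cs,uvs):
        E=np.array(c['extrinsics']); r=E[:3,:3]@np.array([(u-c['cx'])/c['fx'],-(v-c['cy'])/c['fy'],-1]); r/=np.linalg.norm(r)
        M=np.eye(3)-np.outer(r,r); A.append(M); B.append(M@E[:3,3])
    X=np.linalg.lstsq(np.vstack(A),np.hstack(B),rcond=None)[0]
    return X,[np.linalg.norm(a@X-b) for a,b in zip(A,B)]
def blobs(im,f,amin=40):
    h=cv2.cvtColor(im,cv2.COLOR_RGB2HSV).astype(int); m=f(h[...,0],h[...,1],h[...,2]).astype(np.uint8)
    n,l,st,ce=cv2.connectedComponentsWithStats(m)
    return [(ce[i],st[i],l==i) for i in range(1,n) if st[i,4]>=amin]
yel=lambda H,S,V:(abs(H-30)<6)&(S>150)&(V>150)
E
python3 - <<'E'
from h import *
D={n:np.load('pics/%s0.npz'%n) for n in('scene','top')}; C={n:bot.get_calibration(n) for n in D}
for n in D:
    im,d=D[n]['im'],D[n]['d']; W=cloud(d,C[n])
    print(n,'yellow')
    for ce,st,m in blobs(im,yel,200):
        print(ce.round(1),st[4],np.nanmedian(W[m],0).round(4), np.nanmean(W[m],0).round(4))
    print('dark')
    for ce,st,m in blobs(im,lambda H,S,V:V<45,40):
        if st[4]<400: print(ce.round(1),st[4],np.nanmedian(W[m],0).round(4))
    print('steel')
    for ce,st,m in blobs(im,lambda H,S,V:(S<35)&(V>110),150):
        if st[4]<1500: print(ce.round(1),st[4],np.nanmedian(W[m],0).round(4),np.nanpercentile(W[m][:,2],[2,98]).round(4))
b=np.hstack([cv2.resize(D['top']['im'][200:350,380:560],None,fx=2.2,fy=2.2),cv2.resize(D['scene']['im'][245:395,180:310],None,fx=2.2,fy=2.2)]);save('crop1',b)
E
```

```text
scene yellow
dark
[ 29.1 314. ] 252 [ 0.2315 -0.485   0.0998]
steel
[116.3   7.2] 202 [-0.4191  0.3631  0.1624] [0.1547 0.2011]
[ 84.9 105.9] 267 [-0.338   0.0991  0.0004] [-0.0045  0.0051]
[164.8 106.9] 185 [-1.360e-01  2.401e-01 -2.000e-04] [-0.0053  0.0046]
[214.6 115.6] 185 [ 1.600e-03  2.884e-01 -2.000e-04] [-0.0054  0.0044]
[142.5 170.8] 1340 [ 0.0068 -0.0268 -0.0001] [-0.0043  0.0044]
[372.1 133.4] 197 [ 0.4033  0.4665 -0.0008] [-0.0056  0.0036]
[ 79.5 146.8] 262 [-0.1941 -0.028   0.0003] [-0.0042  0.0046]
[220.2 175. ] 520 [ 1.826e-01  9.840e-02 -1.000e-04] [-0.0044  0.0042]
[ 61.6 172.4] 273 [-1.469e-01 -1.289e-01 -1.000e-04] [-0.0044  0.0045]
[194.4 205.2] 160 [ 2.015e-01 -2.380e-02 -2.000e-04] [-0.0043  0.0044]
[ 51.1 234.6] 1042 [ 6.400e-03 -2.842e-01  2.000e-04] [-0.0042  0.0042]
[196.9 226. ] 151 [ 0.2576 -0.0725 -0.0003] [-0.0049  0.004 ]
[265.9 237.9] 294 [ 0.4113 -0.0134 -0.0005] [-0.005   0.0037]
[ 98.1 231.6] 176 [ 0.0842 -0.2134  0.0003] [-0.0043  0.0039]
[156.8 256.1] 523 [ 2.487e-01 -1.883e-01 -2.000e-04] [-0.0037  0.0038]
[ 87.7 256. ] 284 [ 0.1222 -0.2819  0. 
[... 534 characters left out ...]
 ]
[298.4 347.3] 359 [ 6.383e-01 -2.104e-01 -4.000e-04] [-0.0037  0.0034]
[212.7 368. ] 212 [ 5.283e-01 -3.445e-01 -4.000e-04] [-0.0036  0.0033]
[395.5 395.8] 585 [ 8.403e-01 -2.010e-01 -5.000e-04] [-0.004   0.0031]
[281.  409.8] 215 [ 6.850e-01 -3.396e-01 -3.000e-04] [-0.0042  0.0029]
[307.6 422.2] 181 [ 7.388e-01 -3.295e-01 -3.000e-04] [-0.0041  0.0029]
[371.4 449. ] 381 [ 8.555e-01 -3.084e-01 -4.000e-04] [-0.0041  0.0027]
top yellow
[392.3 188. ] 2459 [ 0.669  -0.1277  0.0814] [ 0.6691 -0.1276  0.0815]
[277.1 227.3] 2440 [0.6015 0.0781 0.0814] [0.6013 0.0781 0.0814]
[576.9 242.4] 244 [ 0.5737 -0.4733  0.0254] [ 0.5732 -0.4732  0.0254]
dark
[579.4 454.4] 164 [ 0.2192 -0.4181  0.1025]
steel
```

View pics/crop1.png

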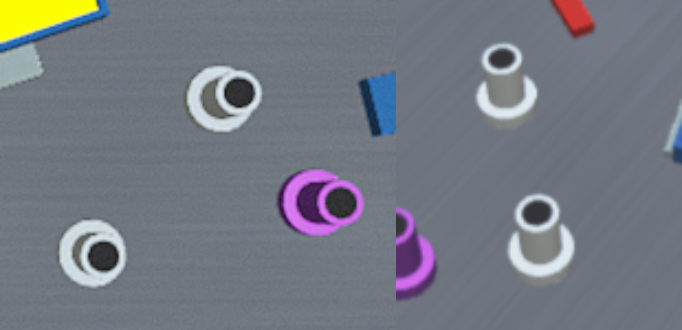

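The close crop confirms that both chosen pieces are bright grey, each with a black bore. In the top view they are at about (482,244) and (422,315), and the purple one is a separate piece. Next I fit their positions from both views.

```bash
cat > meas.py <<'E'
from h import *
def spig(W,xy,zt=(0.064,0.078),r=0.035):
    m=(np.hypot(W[...,0]-xy[0],W[...,1]-xy[1])<r)&(W[...,2]>zt[0])&(W[...,2]<zt[1])
    p=W[m]; (c,rad)=cv2.minEnclosingCircle(p[:,:2].astype(np.float32)); return m.sum(),np.round(c,4),round(rad,4),p.mean(0).round(4)
E
python3 - <<'E'
from meas import *
for n in('scene','top'):
    D=np.load('pics/%s0.npz'%n);c=bot.get_calibration(n);W=cloud(D['d'],c)
    print(n)
    for xy in [(0.456,-0.195),(0.56,-0.305)]:
        for _ in range(2):
            s=spig(W,xy); xy=s[3][:2]
        print('top',s,'flange',spig(W,xy,(0.0155,0.0215)))
    y=blobs(D['im'],lambda H,S,V:(abs(H-30)<10)&(S>120)&(V>120),150)
    for ce,st,m in y: print('y',ce.round(1),st[4],np.nanmean(W[m],0).round(4))
    # all things on bench higher than 15mm, for map
    if n=='top':
        m=(W[...,2]>0.012)&(W[...,0]>.2)&(W[...,0]<.95)
        k,l,st,ce=cv2.connectedComponentsWithStats(m.astype(np.uint8))
        for i in range(1,k):
            if st[i,4]>100: p=W[l==i]; print('obj',p[:,:2].min(0).round(3),p[:,:2].max(0).round(3),p[:,2].max().round(3))
cs=[bot.get_calibration(n) for n in('scene','top')]
s,t=np.load('pics/scene0.npz'),np.load('pics/top0.npz')
# bore spots by darkness within crop boxes
def bore(im,x,y,w=14):
    g=im[y-w:y+w,x-w:x+w].max(2)<70
    k,l,st,ce=cv2.connectedComponentsWithStats(g.astype(np.uint8)); i=1+st[1:,4].argmax(); return ce[i]+[x-w,y-w]
for a,b in (((229,272),(427,317)),((245,342),(488,242))):
    A,B=bore(s['im'],*a),bore(t['im'],*b); print('bore',A.round(1),B.round(1),tri(cs,[A,B]))
E
```

```text
scene
top (np.int64(219), array([ 0.4434, -0.1845]), 0.0198, array([ 0.4452, -0.1846,  0.0694])) flange (np.int64(197), array([ 0.4446, -0.1841]), 0.0282, array([ 0.4502, -0.1906,  0.0182]))
top (np.int64(284), array([ 0.5738, -0.2963]), 0.0187, array([ 0.5747, -0.2971,  0.0697])) flange (np.int64(247), array([ 0.5734, -0.296 ]), 0.0285, array([ 0.5803, -0.3032,  0.0182]))
y [363.3 222. ] 1067 [0.6014 0.0825 0.081 ]
y [339.1 298.5] 1560 [ 0.6684 -0.1228  0.0811]
y [180.8 429.2] 277 [ 0.5747 -0.4737  0.0254]
top
top (np.int64(333), array([ 0.4427, -0.1832]), 0.0181, array([ 0.4431, -0.1829,  0.0702])) flange (np.int64(286), array([ 0.4427, -0.1831]), 0.0279, array([ 0.4444, -0.1757,  0.0181]))
top (np.int64(333), array([ 0.5735, -0.2954]), 0.0183, array([ 0.5728, -0.295 ,  0.0701])) flange (np.int64(263), array([ 0.5726, -0.2952]), 0.028, array([ 0.57  , -0.2869,  0.0183]))
y [392.2 188. ] 2506 [ 0.6691 -0.1273  0.0815]
y [277.1 227.2] 2486 [0.6014 0.078  0.0815]
y [154.2 237.2] 457 [0.5919 0.3185 0.0268]
y [576.8 242.4] 257 [ 0.5733 -0.4731  0.0254]
obj [ 0.686 -0.515] [ 0.833 -0.395] 0.045
obj [ 0.537 -0.19 ] [0.733 0.141] 0.099
obj [ 0.541 -0.592] [ 0.623 -0.418] 0.03
obj [0.568 0.297] [0.622 0.352] 0.05
obj [ 0.547 -0.321] [ 0.6   -0.268] 0.076
obj [ 0.456 -0.393] [ 0.51  -0.345] 0.078
obj [ 0.415 -0.209] [ 0.469 -0.155] 0.074
obj [0.401 0.205] [0.456 0.255] 0.076
obj [ 0.374 -0.079] [0.453 0.024] 0.021
obj [0.233 0.372] [0.394 0.591] 0.058
obj [ 0.2   -0.569] [ 0.245 -0.414] 0.134
bore [227.5 271.1] [426.6 316.1] (array([ 0.44258192, -0.18401872,  0.06990402]), [np.float64(0.0006466801357393016), np.float64(0.000646680135739437)])
bore [243.6 341.1] [488.3 241.8] (array([ 0.57266896, -0.29653658,  0.06970627]), [np.float64(0.0005825567870552562), np.float64(0.0005825567870553529)])
```

Emit:
{"fn": "play_rows", "kwargs": {"dp": [[0.025,0.049,-0.004],[0.025,0.049,-0.004],[0.025,0.049,-0.004],[0.025,0.049,-0.004],[0.025,0.049,-0.004],[0.025,0.049,-0.004],[0.025,0.049,-0.004],[0.025,0.049,-0.004]], "delta_rot": [[0,0,10],[0,0,10],[0,0,10],[0,0,10],[0,0,10],[0,0,10],[0,0,10],[0,0,10]], "claw": [0.087,0.087,0.087,0.087,0.087,0.087,0.087,0.087], "newtons": 30}}

```text
time_s: 1.1
ee_pos: [0.4413, -0.1829, 0.1586]
tcp_rot: [0.623, 0.783, 0.0, -0.0]
ft_force: [1.0, -0.0, -0.8]
opening: 0.0873
```

```bash
cat > plan.py <<'E'
from h import *
from scipy.spatial.transform import Rotation as R
T=np.array([0.6345,-0.0246,0.075]); YAW=108.25-90  # tray x direction, deg
def target(s,th,h=0.030,lift=0.0):
    """TCP pose for a spigot in pocket s=+1/-1 (world +y/-y), tray turned th deg about tray x (positive sinks... computed), h=TCP above underside"""
    Rt=R.from_euler('z',YAW,degrees=True)*R.from_euler('x',th,degrees=True)
    return T+Rt.apply([0,s*.108,.006+h])+[0,0,lift], Rt
def down(Rt): # tool frame: z down tray, y along tray x
    return R.from_matrix(Rt.as_matrix()@np.array([[0,1,0],[1,0,0],[0,0,-1.]]))
def delta(p,q,st=None):
    s=st or bot.sense(); c=R.from_quat(s['tcp_rot'])
    return (p-s['ee_pos']).round(4),(q*c.inv()).as_rotvec(degrees=True).round(2)
E
python3 - <<'E'
from plan import *
D=np.load('pics/top0.npz');W=cloud(D['d'],bot.get_calibration('top'))
H=cv2.cvtColor(D['im'],cv2.COLOR_RGB2HSV)
b=(abs(H[...,0].astype(int)-107)<12)&(H[...,1]>120)
m=b&(W[...,2]>.088)&(W[...,2]<.1)&(W[...,0]>.5)&(W[...,1]>-.25)
print('tray',m.sum(),cv2.minAreaRect(W[m][:,:2].astype(np.float32)),np.median(W[m][:,2]))
D=np.load('pics/scene0.npz');W=cloud(D['d'],bot.get_calibration('scene'))
H=cv2.cvtColor(D['im'],cv2.COLOR_RGB2HSV)
b=(abs(H[...,0].astype(int)-107)<12)&(H[...,1]>120)
m=b&(W[...,2]>.088)&(W[...,2]<.1)&(W[...,0]>.5)&(W[...,1]>-.25)&(W[...,1]<.2)
print('tray scene',m.sum(),cv2.minAreaRect(W[m][:,:2].astype(np.float32)),np.median(W[m][:,2]))
_,Rt=target(1,0)
s=bot.sense();print(s['time_s'],s['ee_pos'],s['ft_force'],s['qpos'].round(2))
print(delta(np.array([.443,-.1838,.03]),down(Rt)))
E
```

```text
tray 4967 ((0.6354530453681946, -0.0242670476436615), (0.103936567902565, 0.31562671065330505), 18.2936954498291) 0.0927568250918539
tray scene 2829 ((0.6366018056869507, -0.024519294500350952), (0.10433368384838104, 0.3201195001602173), 18.096723556518555) 0.0923948041390078
1.1 [ 0.44130698 -0.18288209  0.15861171] [ 9.74612697e-01 -8.86174162e-04 -7.73802768e-01] [-0.56 -0.11  1.93  0.    1.32 -0.78]
(array([ 0.0017, -0.0009, -0.1286]), array([-0.  , -0.  ,  5.26]))
```

Emit:
{"fn": "play_rows", "kwargs": {"dp": [[0.002,-0.001,-0.03],[0,0,-0.04],[0,0,-0.035],[0,0,-0.0235],[0,0,0]], "delta_rot": [[0,0,5.25],[0,0,0],[0,0,0],[0,0,0],[0,0,0]], "claw": [0.087,0.087,0.087,0.087,0.087], "newtons": 30}}

```text
time_s: 1.72
ee_pos: [0.4408, -0.1843, 0.0282]
tcp_rot: [0.588, 0.809, -0.0, -0.003]
ft_force: [0.4, -0.3, -0.2]
opening: 0.0865
```

Emit:
{"fn": "play_rows", "kwargs": {"dp": [[0,0,0],[0,0,0],[0,0,0],[0,0,0],[0,0,0],[0,0,0]], "delta_rot": [[0,0,0],[0,0,0],[0,0,0],[0,0,0],[0,0,0],[0,0,0]], "claw": [0.03,0.03,0.03,0.03,0.03,0.03], "newtons": 30}}

```text
time_s: 2.48
ee_pos: [0.4431, -0.1857, 0.0305]
tcp_rot: [0.588, 0.809, 0.0, 0.0]
ft_force: [2.3, 1.0, 1.2]
opening: 0.0354
```

Emit:
{"fn": "play_rows", "kwargs": {"dp": [[0,0,0.01],[0,0,0.025],[0,0,0.04],[0,0,0.045],[0.02,0.03,0.02],[0.03,0.045,0],[0.03,0.05,0],[0.03,0.05,0]], "delta_rot": [[0,0,0],[0,0,0],[0,0,0],[0,0,0],[0,0,0],[0,0,0],[0,0,0],[0,0,0]], "claw": [0.03,0.03,0.03,0.03,0.03,0.03,0.03,0.03]}}

```text
time_s: 3.48
ee_pos: [0.5532, -0.0091, 0.1705]
tcp_rot: [0.588, 0.809, -0.0, -0.0]
ft_force: [1.3, -1.4, -3.5]
opening: 0.0337
```

```bash
sed -i 's/^T=.*;/T=np.array([0.6357,-0.0244,0.075]);/' plan.py
python3 - <<'E'
from plan import *
p,Rt=target(1,0,lift=.04); s=bot.sense(); print(s['time_s'],s['ee_pos'].round(4),s['ft_force'].round(1),s['opening'],p,delta(p,down(Rt)))
E
```

```text
3.475 [ 0.5532 -0.0091  0.1705] [ 1.3 -1.4 -3.5] 0.033691481788539625 [0.60187831 0.07816751 0.151     ] (array([ 0.0487,  0.0873, -0.0195]), array([ 0.01, -0.04,  0.35]))
```

Emit:
{"fn": "play_rows", "kwargs": {"dp": [[0.02,0.035,0],[0.02,0.035,0],[0.009,0.017,-0.005],[0,0,0],[0,0,0]], "delta_rot": [[0,0,0],[0,0,0],[0,0,0],[0,0,0],[0,0,0]], "claw": [0.03,0.03,0.03,0.03,0.03]}}

```text
time_s: 4.1
ee_pos: [0.6012, 0.0753, 0.1649]
tcp_rot: [0.589, 0.808, -0.001, -0.0]
ft_force: [1.1, -0.7, -4.2]
opening: 0.0339
```

```bash
cat > look.py <<'E'
import sys
from plan import *
im,d,c=cam('scene'); im2,d2,c2=cam('top'); n=sys.argv[1]; np.savez('pics/'+n,im=im,d=d,im2=im2,d2=d2)
x,y=int(sys.argv[2]),int(sys.argv[3]); x2,y2=int(sys.argv[4]),int(sys.argv[5])
f=lambda i,x,y:cv2.resize(i[max(y-75,0):y+75,x-90:x+90],(400,333))
save(n,np.hstack([f(im,x,y),f(im2,x2,y2)]))
print([bot.sense()[k].round(4) for k in('ee_pos','ft_force')],bot.sense()['time_s'])
E
python3 look.py hold1 360 230 300 220; python3 - <<'E'
from plan import *
D=np.load('pics/hold1.npz')
for k,n in(('','scene'),('2','top')):
    W=cloud(D['d'+k],bot.get_calibration(n)); H=cv2.cvtColor(D['im'+k],cv2.COLOR_RGB2HSV)
    e=bot.sense()['ee_pos']
    m=(np.hypot(W[...,0]-e[0],W[...,1]-e[1])<.045)&(W[...,2]>e[2]-.05)&(W[...,2]<e[2]-.005)
    p=W[m]; print(n,m.sum(),p.min(0),p.max(0)) if m.sum() else print(n,0)
    for lo in np.arange(.095,.15,.006):
        q=p[(p[:,2]>=lo)&(p[:,2]<lo+.006)]
        if len(q)>5: print(lo.round(3),len(q),np.round(cv2.minEnclosingCircle(q[:,:2].astype(np.float32))[0],4),cv2.minEnclosingCircle(q[:,:2].astype(np.float32))[1])
E
```

```text
[array([0.6015, 0.0751, 0.1655]), array([ 0.281 ,  0.2807, -3.9114])] 4.2
scene 375 [0.57401443 0.0480041  0.13371122] [0.63053624 0.10339326 0.16033739]
0.131 27 [0.6024 0.071 ] 0.027067380025982857
0.137 61 [0.6034 0.0751] 0.028066664934158325
0.143 52 [0.602  0.0782] 0.029914047569036484
0.149 198 [0.6028 0.076 ] 0.028670422732830048
top 0
```

View pics/hold1.png

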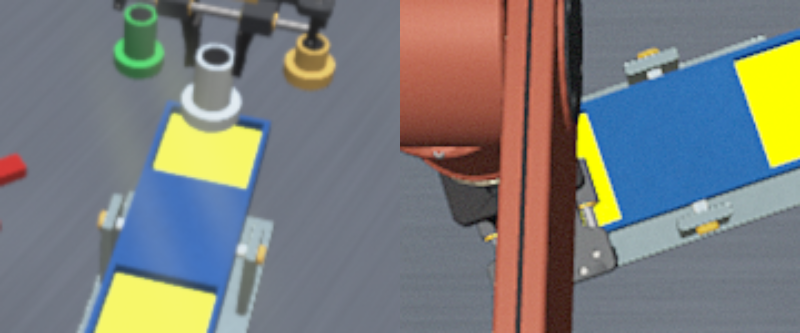

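Emit:
{"fn": "play_rows", "kwargs": {"dp": [[0,0.0015,-0.015],[0,0,-0.018],[0,0,-0.008],[0,0,-0.005],[0,0,-0.003],[0,0,-0.003],[0,0,0],[0,0,0]], "delta_rot": [[0,0,0],[0,0,0],[0,0,0],[0,0,0],[0,0,0],[0,0,0],[0,0,0],[0,0,0]], "claw": [0.03,0.03,0.03,0.03,0.03,0.03,0.03,0.03]}}

```text
time_s: 5.2
ee_pos: [0.6022, 0.0778, 0.1138]
tcp_rot: [0.588, 0.809, 0.0, 0.0]
ft_force: [-0.6, 0.1, -3.5]
opening: 0.0339
```

```bash
python3 look.py set1 360 230 300 220;  python3 - <<'E'
from plan import *
s=bot.sense(); p0,R0=target(1,0); print(delta(p0,down(R0)))
for th in range(-2,-15,-2):
    p,Rt=target(1,th); print(th,(p-p0).round(4),(Rt*R0.inv()).as_rotvec(degrees=True).round(2)); 
E
```

```text
[array([0.6022, 0.0778, 0.1138]), array([-0.0953,  0.3412, -3.8072])] 5.3
(array([-0.0003,  0.0003, -0.0028]), array([-0.  ,  0.03,  0.32]))
-2 [-0.0004  0.0011 -0.0038] [-1.9  -0.63 -0.  ]
-4 [-0.0007  0.0021 -0.0076] [-3.8  -1.25  0.  ]
-6 [-0.001   0.003  -0.0115] [-5.7  -1.88 -0.  ]
-8 [-0.0012  0.0038 -0.0154] [-7.6  -2.51  0.  ]
-10 [-0.0014  0.0044 -0.0193] [-9.5  -3.13  0.  ]
-12 [-0.0016  0.0049 -0.0232] [-11.4   -3.76  -0.  ]
-14 [-0.0017  0.0052 -0.0272] [-13.3   -4.38  -0.  ]
```

Emit:
{"fn": "play_rows", "kwargs": {"dp": [[0,0,-0.0028],[-0.0004,0.0011,-0.0038],[-0.0003,0.001,-0.0038],[-0.0003,0.0009,-0.0039],[-0.0002,0.0008,-0.0039],[-0.0002,0.0006,-0.0039],[-0.0002,0.0005,-0.0039],[-0.0001,0.0003,-0.004]], "delta_rot": [[0,0,0],[-1.9,-0.63,0],[-1.9,-0.63,0],[-1.9,-0.63,0],[-1.9,-0.63,0],[-1.9,-0.63,0],[-1.9,-0.63,0],[-1.9,-0.63,0]], "claw": [0.03,0.03,0.03,0.03,0.03,0.03,0.03,0.03]}}

```text
time_s: 6.3
ee_pos: [0.6009, 0.0831, 0.0848]
tcp_rot: [0.583, 0.803, -0.072, 0.101]
ft_force: [-7.8, -3.6, 19.9]
opening: 0.034
```

```bash
python3 look.py arc1 360 230 300 220; python3 - <<'E'
from plan import *
p,Rt=target(1,-14); print(delta(p,down(Rt)))
E
```

```text
[array([0.6007, 0.0836, 0.085 ]), array([-1.8244, -2.591 ,  4.5358])] 6.4
(array([-0.0006, -0.0002, -0.0012]), array([0.16, 0.22, 0.2 ]))
```

View pics/arc1.png

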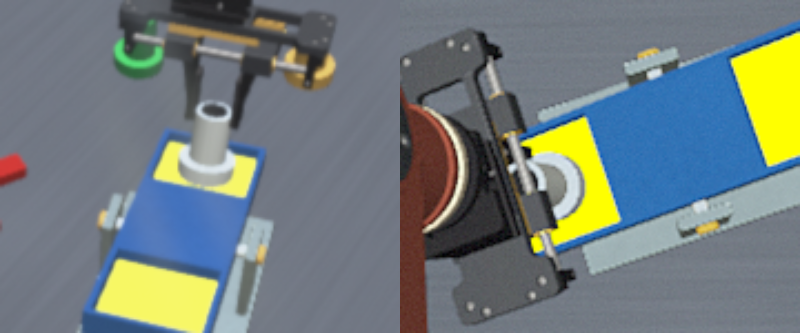

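Emit:
{"fn": "play_rows", "kwargs": {"dp": [[0,0,0],[0,0,0],[0,0,0],[0,0,0],[0,0,0],[-0.0008,0.0023,0.0097],[-0.0015,0.0046,0.0194],[-0.003,0.009,0.039]], "delta_rot": [[0,0,0],[0,0,0],[0,0,0],[0,0,0],[0,0,0],[0,0,0],[0,0,0],[0,0,0]], "claw": [0.05,0.07,0.08,0.08,0.08,0.08,0.08,0.08]}}

```text
time_s: 7.4
ee_pos: [0.5939, 0.0989, 0.1519]
tcp_rot: [0.584, 0.803, -0.072, 0.098]
ft_force: [-0.3, 0.7, 0.5]
opening: 0.0795
```

```bash
python3 - <<'E'
from plan import *
_,Rt=target(1,0); s=bot.sense(); print(s['ee_pos'],s['ft_force']); print(delta(np.array([.573,-.2958,.03]),down(Rt)))
E
```

```text
[0.59387192 0.09893911 0.15187326] [-0.28552262  0.74243631  0.52431577]
(array([-0.0209, -0.3947, -0.1219]), array([13.31,  4.3 ,  0.33]))
```

Emit:
{"fn": "play_rows", "kwargs": {"dp": [[0,0,0.05],[-0.003,-0.056,0],[-0.003,-0.0565,0],[-0.003,-0.0565,0],[-0.003,-0.0565,0],[-0.003,-0.0565,0],[-0.003,-0.0565,0],[-0.003,-0.056,0]], "delta_rot": [[0,0,0],[3.4,1.1,0],[3.3,1.1,0],[3.3,1.1,0],[3.3,1.0,0.3],[0,0,0],[0,0,0],[0,0,0]], "claw": [0.087,0.087,0.087,0.087,0.087,0.087,0.087,0.087]}}

```text
time_s: 8.4
ee_pos: [0.5742, -0.2975, 0.2038]
tcp_rot: [0.586, 0.81, 0.001, 0.002]
ft_force: [1.6, 0.4, 0.4]
opening: 0.0869
```

```bash
python3 look.py mid 350 250 320 210; python3 - <<'E'
from plan import *
_,Rt=target(1,0); print(delta(np.array([.573,-.2958,.03]),down(Rt)))
D=np.load('pics/mid.npz'); q,Q=target(1,-14,h=.07); r,_=target(-1,-14,h=0); print('expect top',q,'raised floor',r)
for k,n in(('','scene'),('2','top')):
    W=cloud(D['d'+k],bot.get_calibration(n)); L=Q.inv().apply((W-T).reshape(-1,3)).reshape(W.shape)
    m=(abs(L[...,2]-.076)<.004)&(abs(L[...,0])<.045)&(abs(L[...,1]-.108)<.045)
    print(n,'top tray-frame',m.sum(),cv2.minEnclosingCircle(L[m][:,:2].astype(np.float32)))
    m=(abs(L[...,2]-.024)<.0025)&(abs(L[...,0])<.045)&(abs(L[...,1]-.108)<.045)
    print(n,'flange',m.sum(),cv2.minEnclosingCircle(L[m][:,:2].astype(np.float32)))
    for ce,st,m in blobs(D['im'+k],lambda H,S,V:(abs(H-30)<10)&(S>120)&(V>120),150): print('y',ce.round(0),np.nanmean(W[m],0).round(4),np.nanmean(L[m],0).round(4))
E
```

```text
[array([ 0.5732, -0.3013,  0.2032]), array([-0.011 ,  0.3816, -0.6482])] 8.5
(array([-0.0002,  0.0055, -0.1732]), array([0.19, 0.19, 0.32]))
expect top [0.59712511 0.09258204 0.12261491] raised floor [ 0.66806248 -0.12254229  0.10694934]
scene top tray-frame 135 ((0.0021590902470052242, 0.1081431433558464), 0.020215217024087906)
scene flange 146 ((0.002194889122620225, 0.10797643661499023), 0.02852717600762844)
y [341. 288.] [ 0.6663 -0.1162  0.1051] [ 0.0003 -0.1012  0.0058]
y [181. 429.] [ 0.5747 -0.4737  0.0253] [-0.1987 -0.3835 -0.1468]
top top tray-frame 337 ((0.0006316266371868551, 0.10961601883172989), 0.01859930343925953)
top flange 275 ((-0.007390756160020828, 0.11972717940807343), 0.040020644664764404)
y [391. 186.] [ 0.6674 -0.1224  0.107 ] [-0.0006 -0.1077  0.0061]
y [283. 229.] [0.6009 0.0709 0.0575] [-0.0032  0.1026  0.0076]
y [154. 237.] [0.592  0.3186 0.0265] [0.0659 0.3411 0.035 ]
```

View pics/mid.png

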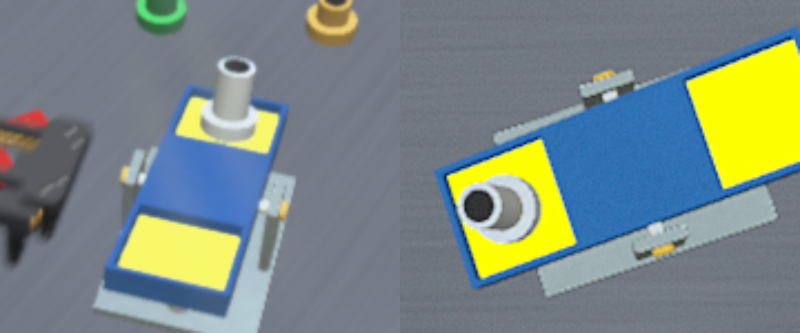

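Emit:
{"fn": "play_rows", "kwargs": {"dp": [[0,0.004,-0.05],[0,0,-0.05],[0,0,0],[0,0,0]], "delta_rot": [[0,0,0],[0,0,0],[0,0,0],[0,0,0]], "claw": [0.087,0.087,0.087,0.087]}}

```text
time_s: 9.0
ee_pos: [0.5754, -0.2918, 0.1044]
tcp_rot: [0.586, 0.81, 0.001, 0.002]
ft_force: [-0.5, -0.3, 1.2]
opening: 0.0868
```

```bash
python3 - <<'E'
from plan import *
_,Rt=target(1,0); s=bot.sense(); print(delta(np.array([.573,-.2958,.03]),down(Rt)))
E
```

```text
(array([-0.0024, -0.004 , -0.0744]), array([ 0.09,  0.27, -0.01]))
```

Emit:
{"fn": "play_rows", "kwargs": {"dp": [[-0.002,-0.004,-0.03],[0,0,-0.03],[0,0,-0.0145],[0,0,0],[0,0,0],[0,0,0]], "delta_rot": [[0.1,0.2,0],[0,0,0],[0,0,0],[0,0,0],[0,0,0],[0,0,0]], "claw": [0.087,0.087,0.087,0.087,0.06,0.03]}}

```text
time_s: 9.75
ee_pos: [0.573, -0.2962, 0.0288]
tcp_rot: [0.586, 0.81, 0.0, 0.0]
ft_force: [0.3, -0.3, -0.8]
opening: 0.0742
```

Emit:
{"fn": "play_rows", "kwargs": {"dp": [[0,0,0],[0,0,0],[0,0,0],[0,0,0],[0,0,0]], "delta_rot": [[0,0,0],[0,0,0],[0,0,0],[0,0,0],[0,0,0]], "claw": [0.03,0.03,0.03,0.03,0.03]}}

```text
time_s: 10.38
ee_pos: [0.5723, -0.2955, 0.0271]
tcp_rot: [0.586, 0.81, 0.001, -0.001]
ft_force: [1.4, 0.7, -0.4]
opening: 0.0343
```

Emit:
{"fn": "play_rows", "kwargs": {"dp": [[0,0,0.01],[0,0,0.03],[0,0,0.05],[0,0,0.055],[0.022,0.035,0.025],[0.023,0.045,0],[0.023,0.045,0],[0.02,0.04,0]], "delta_rot": [[0,0,0],[0,0,0],[0,0,0],[0,0,0],[-3.3,-1.1,0],[-3.3,-1.1,0],[-3.3,-1.1,0],[-3.3,-1.1,0]], "claw": [0.03,0.03,0.03,0.03,0.03,0.03,0.03,0.03]}}

```text
time_s: 11.38
ee_pos: [0.6598, -0.1288, 0.197]
tcp_rot: [0.582, 0.804, -0.071, 0.098]
ft_force: [0.9, 0.1, -4.6]
opening: 0.0342
```

Emit:
{"fn": "play_rows", "kwargs": {"dp": [[0,0,0],[0,0,0]], "delta_rot": [[0,0,0],[0,0,0]], "claw": [0.03,0.03]}}

```text
time_s: 11.62
ee_pos: [0.6593, -0.1302, 0.1966]
tcp_rot: [0.582, 0.805, -0.071, 0.097]
ft_force: [-0.2, -1.1, -3.1]
opening: 0.0345
```

```bash
python3 look.py hold2 340 260 360 210; python3 - <<'E'
from plan import *
p,Rt=target(-1,-14,h=.029); print(bot.sense()['opening'],delta(p,down(Rt)))
p0,R0=target(-1,-14,h=.029)
for th in range(-12,1,2):
    p,Rt=target(-1,th,h=.029); print(th,(p-p0).round(4)); p0=p
# where the flange is relative to the TCP, in tray-tilted axes
D=np.load('pics/hold2.npz');s=bot.sense(); Q=R0
for k,n in(('','scene'),('2','top')):
    W=cloud(D['d'+k],bot.get_calibration(n)); L=Q.inv().apply((W-s['ee_pos']).reshape(-1,3)).reshape(W.shape)
    for z in (-.0135,-.011,-.0085):
        m=(abs(L[...,2]-z)<.0018)&(abs(L[...,0])<.05)&(abs(L[...,1])<.05)
        if m.sum()>10: print(n,z,m.sum(),cv2.minEnclosingCircle(L[m][:,:2].astype(np.float32)))
E
```

```text
[array([ 0.6593, -0.1317,  0.1968]), array([-0.1992,  0.0364, -4.4266])] 11.725
0.03440752316549647 (array([ 0.0065,  0.0159, -0.0618]), array([-0.2 , -0.11,  0.12]))
-12 [ 0.0006 -0.0019 -0.0034]
-10 [ 0.0006 -0.0018 -0.0035]
-8 [ 0.0006 -0.0017 -0.0035]
-6 [ 0.0005 -0.0016 -0.0036]
-4 [ 0.0005 -0.0015 -0.0036]
-2 [ 0.0004 -0.0013 -0.0037]
0 [ 0.0004 -0.0012 -0.0037]
scene -0.0135 58 ((0.0032138931564986706, 0.001235766801983118), 0.02926180139183998)
scene -0.011 163 ((0.0023927995935082436, 0.0009527600486762822), 0.02994755282998085)
scene -0.0085 171 ((0.0013329611392691731, 0.0006555896834470332), 0.029181553050875664)
```

View pics/hold2.png

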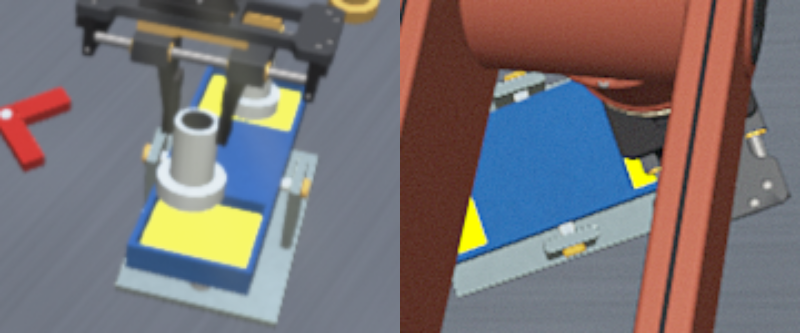

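Emit:
{"fn": "play_rows", "kwargs": {"dp": [[0.001,0.015,0],[0.001,0.014,0],[0.001,-0.003,-0.013],[0.0016,-0.0047,-0.02],[0.0012,-0.0035,-0.015],[0,0,0],[0,0,0]], "delta_rot": [[-0.2,-0.1,0],[0,0,0],[0,0,0],[0,0,0],[0,0,0],[0,0,0],[0,0,0]], "claw": [0.03,0.03,0.03,0.03,0.03,0.03,0.03]}}

```text
time_s: 12.6
ee_pos: [0.6659, -0.1131, 0.1491]
tcp_rot: [0.582, 0.804, -0.071, 0.099]
ft_force: [0.2, 0.5, -3.6]
opening: 0.0342
```

```bash
python3 - <<'E'
from plan import *
p,Rt=target(-1,-14,h=.029); s=bot.sense(); print(delta(p+[.0005,-.0016,0],down(Rt)),s['ee_pos'],s['ft_force'])
E
```

```text
(array([ 0.0005, -0.0044, -0.014 ]), array([0.  , 0.05, 0.06])) [ 0.66589627 -0.11312473  0.14908136] [ 0.21456342  0.49962775 -3.59763447]
```

Emit:
{"fn": "play_rows", "kwargs": {"dp": [[0,-0.002,-0.005],[0.0003,-0.001,-0.004],[0.0002,-0.0008,-0.003],[0,-0.0005,-0.0018],[0,0,-0.0005],[0,0,0]], "delta_rot": [[0,0,0],[0,0,0],[0,0,0],[0,0,0],[0,0,0],[0,0,0]], "claw": [0.03,0.03,0.03,0.03,0.03,0.03]}}

```text
time_s: 13.35
ee_pos: [0.6663, -0.1171, 0.1348]
tcp_rot: [0.582, 0.804, -0.071, 0.099]
ft_force: [0.9, 0.3, -4.4]
opening: 0.0344
```

```bash
python3 - <<'E'
from plan import *
p,Rt=target(-1,-14,h=.029); s=bot.sense(); print(delta(p+[.0005,-.0016,0],down(Rt)),s['ee_pos'],s['ft_force'])
E
```

```text
(array([ 0.0001, -0.0004,  0.0003]), array([-0.  ,  0.05,  0.03])) [ 0.66630939 -0.11705425  0.1347852 ] [ 0.85753736  0.30863239 -4.36605659]
```

Emit:
{"fn": "play_rows", "kwargs": {"dp": [[0.0002,-0.0006,-0.0012],[0.0006,-0.0019,-0.0034],[0.0006,-0.0018,-0.0035],[0.0006,-0.0017,-0.0035],[0.0005,-0.0016,-0.0036],[0.0005,-0.0015,-0.0036],[0.0004,-0.0013,-0.0037],[0.0004,-0.0012,-0.0037]], "delta_rot": [[0,0,0],[1.9,0.63,0],[1.9,0.63,0],[1.9,0.63,0],[1.9,0.63,0],[1.9,0.63,0],[1.9,0.63,0],[1.9,0.63,0]], "claw": [0.03,0.03,0.03,0.03,0.03,0.03,0.03,0.03]}}

```text
time_s: 14.35
ee_pos: [0.6703, -0.1288, 0.1085]
tcp_rot: [0.586, 0.81, 0.001, -0.001]
ft_force: [0.9, 1.2, 0.1]
opening: 0.0343
```

Emit:
{"fn": "play_rows", "kwargs": {"dp": [[0,0,0],[0,0,0]], "delta_rot": [[0,0,0],[0,0,0]], "claw": [0.03,0.03]}}

```text
time_s: 14.6
ee_pos: [0.6698, -0.1289, 0.1084]
tcp_rot: [0.586, 0.81, -0.0, -0.0]
ft_force: [-0.7, 0.7, -0.7]
opening: 0.0343
```

```bash
python3 look.py lvl 345 255 350 210; python3 - <<'E'
from plan import *
p,Rt=target(-1,0,h=.029); s=bot.sense(); print(delta(p+[.0005,-.0016,0],down(Rt)))
D=np.load('pics/lvl.npz');W=cloud(D['d'],bot.get_calibration('scene'))
L=Rt.inv().apply((W-T).reshape(-1,3)).reshape(W.shape)
m=(abs(L[...,0])<.04)&(abs(L[...,1])<.055)&(abs(L[...,2]-.018)<.02)
q=L[m];print(len(q),np.degrees(np.arctan(np.polyfit(q[:,1],q[:,2],1))))
E
```

```text
[array([ 0.6697, -0.1287,  0.1086]), array([-1.1019,  0.1611, -0.7021])] 14.7
(array([0.0003, 0.0001, 0.0014]), array([ 0.03, -0.03,  0.02]))
243 [-0.55262601  0.98118371]
```

View pics/lvl.png

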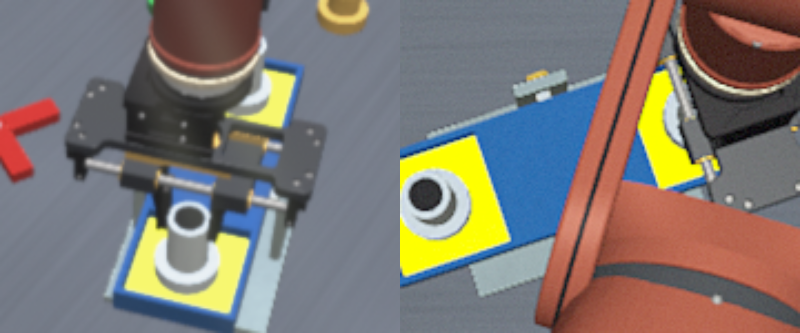

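The tray is level with both spigots in it, and the wrist carries almost no load. I release now.

Emit:
{"fn": "play_rows", "kwargs": {"dp": [[0,0,0],[0,0,0],[0,0,0],[0,0,0],[0,0,0],[0,0,0.01],[0,0,0.03],[0,0,0.05]], "delta_rot": [[0,0,0],[0,0,0],[0,0,0],[0,0,0],[0,0,0],[0,0,0],[0,0,0],[0,0,0]], "claw": [0.045,0.055,0.065,0.08,0.08,0.08,0.08,0.08]}}

```text
time_s: 15.7
ee_pos: [0.6687, -0.1283, 0.1977]
tcp_rot: [0.586, 0.81, -0.001, -0.002]
ft_force: [1.1, -0.7, -1.1]
opening: 0.0796
```

Emit:
{"fn": "play_rows", "kwargs": {"dp": [[0,-0.03,0.03],[-0.03,-0.05,0],[-0.03,-0.05,0],[-0.03,-0.05,0],[-0.03,-0.05,0],[-0.03,-0.05,0],[0,0,0],[0,0,0]], "delta_rot": [[0,0,0],[0,0,0],[0,0,0],[0,0,0],[0,0,0],[0,0,0],[0,0,0],[0,0,0]], "claw": [0.08,0.08,0.08,0.08,0.08,0.08,0.08,0.08]}}

```text
time_s: 16.7
ee_pos: [0.5202, -0.4087, 0.2291]
tcp_rot: [0.587, 0.81, 0.0, 0.0]
ft_force: [0.0, 0.8, 0.0]
opening: 0.0804
```

```bash
python3 look.py fin 345 255 335 210; python3 - <<'E'
from plan import *
_,Rt=target(-1,0)
D=np.load('pics/fin.npz'); Z={n:np.load('pics/%s0.npz'%n) for n in('scene','top')}
for k,n in(('','scene'),('2','top')):
    W=cloud(D['d'+k],bot.get_calibration(n)); L=Rt.inv().apply((W-T).reshape(-1,3)).reshape(W.shape)
    m=(abs(L[...,0])<.04)&(abs(L[...,1])<.055)&(abs(L[...,2]-.018)<.02)
    q=L[m];print(n,'tilt',np.degrees(np.arctan(np.polyfit(q[:,1],q[:,2],1)[0])))
    for sgn in(1,-1):
        m=(abs(L[...,2]-.076)<.004)&(abs(L[...,0])<.045)&(abs(L[...,1]-sgn*.108)<.045)
        print(sgn,m.sum(),cv2.minEnclosingCircle(L[m][:,:2].astype(np.float32)),L[m][:,2].mean())
for nm,f in(('green',lambda H,S,V:(abs(H-60)<15)&(S>120)),('red',lambda H,S,V:((H<6)|(H>174))&(S>180)&(V>120)),('brass',lambda H,S,V:(abs(H-21)<6)&(S>110)&(V>100))):
    for n,im in(('before',Z['top']['im']),('after',D['im2'])): print(nm,n,[(b[0].round(1).tolist(),int(b[1][4])) for b in blobs(im,f,100)])
E
```

```text
[array([ 0.5209, -0.4076,  0.2289]), array([ 0.5819,  0.5785, -0.4389])] 16.8
scene tilt -0.17898013490919754
1 170 ((0.0008737490279600024, 0.1097438782453537), 0.01922154426574707) 0.07535511463725218
-1 250 ((0.0006393091753125191, -0.10944893211126328), 0.01934627816081047) 0.07596860395596834
top tilt -0.26040599002624554
1 366 ((0.0003983285278081894, 0.10970902442932129), 0.018127355724573135) 0.07581861536863017
-1 363 ((0.00027084859902970493, -0.1090063527226448), 0.018101314082741737) 0.07636042312965335
green before [([201.2, 323.5], 643)]
green after [([201.1, 323.6], 643)]
red before [([340.2, 331.3], 816)]
red after [([340.3, 331.3], 814)]
brass before [([154.4, 237.3], 503)]
brass after [([154.3, 237.4], 505)]
```

View pics/fin.png

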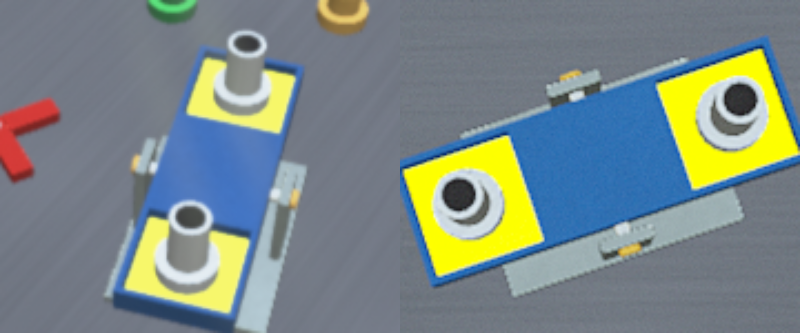

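Both spigots stand centred in their pockets, the tray is level, and the bystanders have not moved. I hand in.

```bash
python3 -c "
from plant import bot
print(bot.sign_off())"
```

```text
the job is handed in; nothing more can be done
None
```

Both bright-steel spigots now stand upright, flange down, one in each yellow-floored pocket of the blue tray, and the tray stays level with both let go. I handed the job in at about 16.8 s of the 58 s allowed.

I set the first one in the +y pocket and followed the tray down to its 14° stop before letting go. I set the second one tilted on the raised floor of the other pocket, then swung the tray back to level and released it.

**Last checks, with the arm clear of everything:**
- **Tray tilt:** about 0.2–0.3° in both camera views.
- **Spigot positions:** both 109–110 mm from the pivot along the tray and within 1 mm of its centreline.
- **Bystanders:** the brass spigot, green plug and red magnet sit within 0.1 px of where they started.
- **Forces:** the highest reading printed was about 22 N at the wrist, when I pressed the first spigot down to the stop. The limit is 120 N.

No check failed. The two cameras agreed to about 1–2 mm, except that the top-view check of the first spigot's flange was unusable while the tray was tilted. I relied on the scene view and the spigot's top there.

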